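Refit the bench hanger and hang up the ear defenders

ROBOT

A 6-joint arm with a two-finger parallel gripper is mounted at the origin on the work surface. World frame = base frame: x ahead of the robot, y to its left, z up, the work surface at z = 0. Lengths are in m, angles in rad, forces in N, time in s.
With the tool pointing down it reaches from about 0.375 to 0.9 m from the base axis. Payload 3.1 kg.
Tool frame: the origin (TCP) lies midway between the tips of the shut fingers; the grasp point (between the pads) lies 19 mm behind it (manip.tcp_to_grasp is the distance from the TCP to the grasp point, in m); z points along the fingers, y is the line along which they close (so a half turn about z gives the same grasp; the last joint's range is limited). The gripper opens to 85 mm and grips with 20 to 120 N. Pads are 22 mm wide; open, the fingers measure 114 mm over their backs; the gripper's body (76 mm by 85 mm) begins 54 mm behind the grasp point. The pads swing forward as they close: fully open they stand 13 mm farther back than shut.
Start: joints at [-1.319, 0.527, 1.433, -0, 1.181, -0.178], TCP at [0.26, -0.568, 0.231] pointing down, gripper open.
Joint ranges: [-3.08, 3.08], [-0.75, 2.2], [0.22, 2.44], [-1.43, 4.57], [0, 2.65], [-2.85, 2.85]. Speed limits (rad/s): [2.79, 2.79, 3.14, 3.14, 3.14, 3.14].

INTERFACE

Orientations are given as a unit quaternion [x, y, z, w].
In Python, from station import manip gives the robot as it stands. The module is installed in compiled form; this text tells all that it offers.
- The arm moves only by the shell command python3 -m crank 'ROWS' [OPENING] [FORCE]. ROWS is JSON, a list of rows, each a list of 2 entries, a list of its own where there are three numbers: the shift along the tool's x, y, z in cm, then the turn about the tool's z in degrees. In form: [[[x, y, z], spin], ...]. A call has 1 to 10 rows; each row is the pose to reach, as a shift and turn from the pose commanded when the call began, along the tool's axes at that moment; what a row does not reach only later rows make up. A row lasts 1/10 s, in which the tool goes at most 50 mm and 8.59 degrees, less where a joint would pass 70% of its speed; a pose out of reach is approached as far as the arm can. A call with a gripper value outside its range is refused whole. OPENING is the finger opening in cm, from 0 to 8.54, set as the call begins (- or left out, the last holds). The fingers move at their own pace and stop on an object; FORCE is the grip in N (left out, the last holds). Time passes only in rows, so rows that repeat a pose let the fingers close. It gives the time, the measured TCP pose, the force and the opening at its end, in the units of the state.
- manip.sense(): the state, without advancing time (a new reading comes with each control period).
- manip.snapshot(name): name is "side" or "top" or "wrist"; returns the picture (420x560x3 uint8, red, green, blue); there is no depth.
- manip.camera_params(name): a dict with "fx", "fy", "cx", "cy" (pixels), "pose" (4x4, takes a point from camera to world coordinates). Camera axes: x right, y up, looking along -z (the intrinsics and any distortion apply to the point x, -y, -z); pixel columns grow to the right and rows downward; lengths in m; the calibration is good to about 2 mm. The wrist camera is an equidistant fisheye: a pixel r from the principal point sees the ray r / f radians off the axis. A picture is of the moment at which its call begins: read the wrist's pose just before it. camera_params takes no time and is no camera call; for the wrist camera it gives the pose at the moment of the call.
- manip.sign_off(): hands the job in, once; it reports no verdict.
The state is a dict: "t": time; "q": joint angles; "qd": joint speeds; "tau": joint torques, N m; "tcp_pos": TCP position; "tool_rot": TCP orientation; "force": force on the tool from outside, world axes, zero at the start; "ft_torque": the same for the moment, N m; "finger_gap": opening from 0.0 (shut) to 1.0 (fully open).
Only numpy, scipy, OpenCV 4.12 (cv2) and the standard library are available. Lean on these libraries where they do the work, as an engineer would, in place of code of your own. Each camera call takes 0.05 s, during which the arm holds its last target. There are 200 camera calls.

TASK

Put the loose blue T-shaped hanger back on its bench foot, upright, with its sleeve pushed fully home over the steel spigot. Then hang the ear defenders astride its crossbar, lowered gently, one cup on each side, with the groove under the headband pad seated on the bar. Leave the oil bottle, screwdriver and grinding discs where they are.

Things in the scene. Friction and masses are not known exactly. Their poses are not given: they have to be found in the camera images.
- foot: Bench foot, fixed to the bench: dark steel plate 130 (x) x 90 (y) x 8 mm with low bolt heads in its corners; origin at the centre of its underside, z up. A bright upright steel spigot, 20 mm diameter, rises from it: 45 mm above the plate's top, so its end lies 53 mm above the origin, with a 1.5 mm chamfer. Fixed, it does not give when pushed.
- foot_slot (a point): Middle of the slot in the foot's plate, on its top face, 8 mm above the foot's origin; axes as the foot's. The slot runs along x and the spigot is clamped in it: on the slot's line (y = 0), but up to 12 mm either way from this point along x. Where along the slot is not reported: it must be felt or seen.
- hanger: Loose blue T-shaped steel hanger, about 0.5 kg, standing on its flange (76 mm diameter, 6 mm thick). Origin at the centre of the flange's underside, which is the mouth of the sleeve: bore 23 mm, 56 mm deep; outside 32 mm, up to 62 mm. A 16 mm stem goes on up to the crossbar. Fully home on the spigot, the flange lies on the foot's plate; it may then point any way.
- hanger_bar (a point): Middle of the crossbar's top face, 157 mm above the hanger's origin on its axis; axes as the hanger's. The crossbar is a square tube 20 x 20 mm (137 to 157 mm high), 160 mm long along x, with 6 mm thick black end caps that stand 8 mm above it. Same after a half turn.
- muffs: Loose rigid ear defenders, about 0.28 kg, standing on their two red cups with black cushions, headband up. Origin midway between the cups at their underside, z up. Cups at +y and -y, from 45 to 88 mm from the middle (90 mm free between them), 74 mm tall, 60 mm wide along x. Steel headband legs at y = +-66 mm. Same after a half turn.
- muffs_groove (a point): Middle of the roof of the groove under the black headband pad, 126 mm above the origin; axes as the ear defenders'. The groove runs along x, 30 mm wide, 6 mm deep, and takes the crossbar. The pad is 28 mm wide along x, 78 mm long along y, its top at 148 mm; pinch it at its middle across x, fingertips not below the groove's roof.
- oil: Bystander: yellow oil bottle with red cap, 52 mm diameter, 130 mm tall; origin at the centre of its base.
- screwdriver: Bystander: screwdriver 200 mm long lying on the bench along its x axis.
- discs: Bystander: stack of black grinding discs, 114 mm diameter, 18 mm tall, lying flat; origin at the centre of its underside.
There are look-alikes about, which are no part of the job. What is meant by the muffs is not orange or white, and is the larger of those in its own colour.

How it is judged:
By the outcome, as a careful person would: the job done as asked, in the order asked, and still so for the second after the job is handed in, with the robot touching nothing.
It also fails if it takes over 72 s, if anything falls off the work surface, if the arm or the gripper's body presses on something with over 40 N, if the wrist force passes 120 N, or if a joint passes its speed limit or range.

## Working session

There is one attempt and no reset: what is moved stays moved. The work goes in short steps, Python scripts to look and compute and a shell command to move; the robot and the scene stay as the last step left them, time stands still between calls to the robot, and variables do not carry over. Pictures are saved under pics/ and viewed, on a budget of 10 in all, crops included, one or two more only if the job needs it, and the job is handed in when it is done.

```bash
mkdir -p pics
python3 - <<'E'
from station import manip
import cv2,numpy as np
s=manip.sense();print(s)
for n in("top","side","wrist"):
    p=manip.camera_params(n);print(n,p)
    im=manip.snapshot(n);cv2.imwrite(f"pics/{n}0.png",im[:,:,::-1])
E
```

```text
{'t': 0.0, 'q': array([-1.31952793e+00,  5.28455199e-01,  1.43393837e+00,  1.43773464e-05,
        1.18141516e+00, -1.78516168e-01]), 'qd': array([-0.00120057, -0.0006289 , -0.00088796, -0.00060427,  0.0006047 ,
        0.00151731]), 'tau': array([-3.97650228e-04, -4.42349160e+01, -1.78026992e+01, -3.02103708e-04,
        8.35012266e-03,  4.72705437e-06]), 'tcp_pos': array([ 0.26025639, -0.56742261,  0.23032891]), 'tool_rot': array([ 9.76999353e-01,  2.13239387e-01, -3.36539490e-05, -1.10754269e-03]), 'force': array([-0.11922118, -0.11770952, -0.09742133]), 'ft_torque': array([0.00094888, 0.00736943, 0.02133886]), 'finger_gap': 1.0006031939709326}
top {'fx': 541.629465012948, 'fy': 541.629465012948, 'cx': 265.3095912515562, 'cy': 211.83391838755696, 'pose': array([[-0.02555455,  0.99385989, -0.10765446,  0.40054144],
       [-0.99932953, -0.02822167, -0.02332428,  0.04729893],
       [-0.02621925,  0.10698624,  0.99391473,  1.69074331],
       [ 0.        ,  0.        ,  0.        ,  1.        ]])}
side {'fx': 406.60949686397714, 'fy': 406.60949686397714, 'cx': 275.0020214076171, 'cy': 211.105773713614, 'pose': array([[-0.69653386,  0.47937201, -0.53389424,  0.08651195],
       [-0.71751699, -0.46207283,  0.52120828,  0.52385864],
       [ 0.00315464,  0.7461174 ,  0.66580693,  0.74563647],
       [ 0.        ,  0.        ,  0.        ,  1.        ]])}
wrist {'fx': 325.19226210127806, 'fy': 325.19226210127806, 'cx': 276.26776543836905, 'cy': 207.65701374170465, 'pose': array([[ 0.41667039,  0.87182317,  0.25750756,  0.32444518],
       [-0.90905239,  0.40056369,  0.11477144, -0.5381128 ],
       [-0.00308777, -0.28190972,  0.95943597,  0.372799  ],
       [ 0.        ,  0.        ,  0.        ,  1.        ]])}
```

View pics/top0.png

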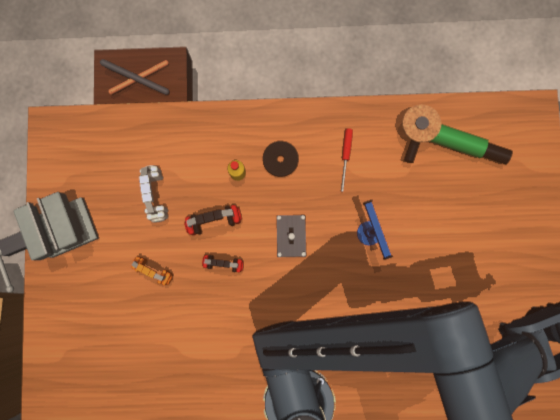

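View pics/side0.png

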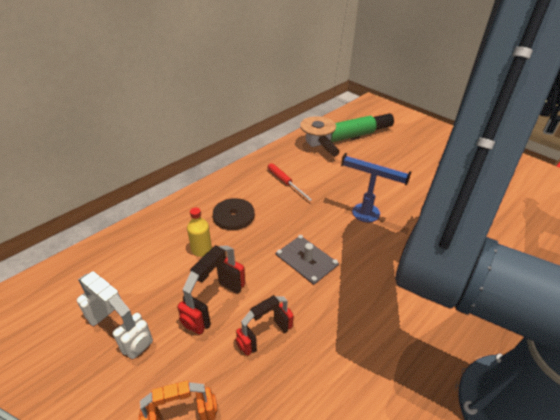

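Top view: four sets of ear defenders, white (151,193), orange (152,270), large red (213,220) and small red (222,263). The large red one fits: it is neither orange nor white and is the larger of the red pair. The foot is at (291,237) and the hanger at (372,232). I'll confirm in an enlarged crop.

Run:
```python
import cv2
im=cv2.imread("pics/top0.png")[150:285,175:400]
cv2.imwrite("pics/crop0.png",cv2.resize(im,None,fx=3.5,fy=3.5,interpolation=cv2.INTER_CUBIC))
```

```text
(no output)
```

View pics/crop0.png

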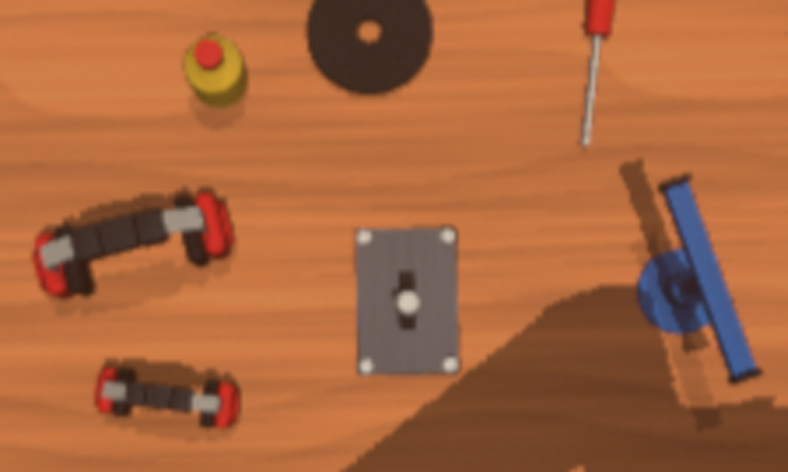

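The crop confirms the large red set as the muffs, with legs at crop (57,252) and (184,218). The spigot top is at (408,302), and the hanger bar's caps are at (675,183) and (744,376).

```bash
cat > h.py <<'E'
from station import manip
import numpy as np, cv2
from scipy.spatial.transform import Rotation as R
def ray(cam,u,v,P=None):
    p=P or manip.camera_params(cam); T=p["pose"]
    a=np.array([(u-p["cx"])/p["fx"],(v-p["cy"])/p["fy"]])
    if cam=="wrist":
        r=np.linalg.norm(a); d=np.array([*(a/r*np.sin(r)),np.cos(r)])
    else: d=np.array([*a,1])
    return T[:3,3],T[:3,:3]@(d*[1,-1,-1])
def at(cam,u,v,z,P=None):
    o,d=ray(cam,u,v,P); return o+d*(z-o[2])/d[2]
def go(target,yaw_dir=None,s=None):
    """shift (cm, tool axes) and spin (deg) to TCP target; yaw_dir = world angle (deg) wanted of closing line"""
    s=s or manip.sense(); M=R.from_quat(s["tool_rot"]).as_matrix()
    sh=M.T@(np.array(target)-s["tcp_pos"])*100
    sp=None
    ya=np.degrees(np.arctan2(M[1,1],M[0,1]))
    if yaw_dir is not None: sp=-((yaw_dir-ya+90)%180-90)   # tool z down: +spin turns the other way
    return sh.round(2),sp,ya
E
python3 - <<'E'
from h import *
c=lambda x,y,z:at("top",175+x/3.5-.36,150+y/3.5-.36,z)
f=[c(*p,.008) for p in((357,228),(457,228),(459,374),(358,374))]
print("foot",np.mean(f,0),[x.round(4) for x in f]);print("slot bolts",np.mean([c(*p,.012) for p in((364,237),(448,236),(450,365),(366,365))],0))
print("spigot",c(408,302,.053))
a,b=c(57,252,.135),c(184,218,.135);print("muffs legs",a,b,(a+b)/2,np.degrees(np.arctan2(*(a-b)[1::-1])),np.linalg.norm(a-b))
print("pad",c(121,234,.148))
a,b=c(675,183,.165),c(744,376,.165);print("bar",a,b,(a+b)/2,np.degrees(np.arctan2(*(a-b)[1::-1])),np.linalg.norm(a-b))
print("flange",c(680,292,.006))
for n,p in (("oil",(209,52,.13)),("disc",(369,31,.018))): print(n,c(*p))
E
```

```text
foot [0.50642128 0.00845882 0.008     ] [array([0.5725, 0.0516, 0.008 ]), array([ 0.57  , -0.0374,  0.008 ]), array([ 0.4404, -0.0348,  0.008 ]), array([0.4427, 0.0544, 0.008 ])]
slot bolts [0.50634889 0.00920027 0.012     ]
spigot [0.50245788 0.00928347 0.053     ]
muffs legs [0.54662257 0.29984991 0.135     ] [0.57191435 0.19411192 0.135     ] [0.55926846 0.24698091 0.135     ] 103.45200086388112 0.10872072680027474
pad [0.5587537 0.2448935 0.148    ]
bar [ 0.58575134 -0.20635139  0.165     ] [ 0.42912776 -0.25404231  0.165     ] [ 0.50743955 -0.23019685  0.165     ] 16.93517146235464 0.1637234514699396
flange [ 0.50769549 -0.23274923  0.006     ]
oil [0.71167736 0.17108893 0.13      ]
disc [0.74870428 0.03593455 0.018     ]
```

View pics/wrist0.png

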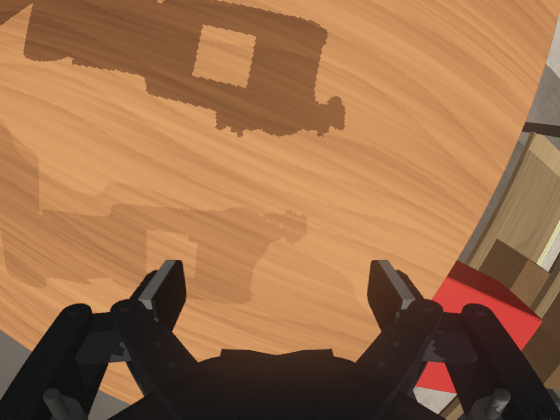

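Run:
```python
from h import *
print(go([.5075,-.2315,.26],107))
```

```text
(array([ 36.48, -20.26,  -2.9 ]), np.float64(7.628229075158174), np.float64(-65.3717709248418))
```

```bash
python3 -m crank '[[[1,-0.6,-1.5],0],[[4,-2.2,-2.9],0],[[8,-4.4,-2.9],2],[[12.5,-6.9,-2.9],4],[[17,-9.4,-2.9],6],[[21.5,-11.9,-2.9],7.6],[[26,-14.4,-2.9],7.6],[[30.5,-16.9,-2.9],7.6],[[34.5,-19.2,-2.9],7.6],[[36.5,-20.3,-2.9],7.6]]' 8.5 40
python3 -m crank '[[[0,0,0],0],[[0,0,0],0]]'
python3 - <<'E'
from h import *
s=manip.sense();P=manip.camera_params("wrist");cv2.imwrite("pics/w1.png",manip.snapshot("wrist")[:,:,::-1])
import pickle;pickle.dump(P,open("w1.p","wb"));print(s["tcp_pos"],s["q"],go([.5075,-.2315,.26],107))
E
```

```text
t: 1.15
tcp_pos: [0.5093, -0.2272, 0.2616]
tool_rot: [0.989, 0.15, 0.001, -0.0]
force: [0.6, -1.0, 0.2]
finger_gap: 0.995
t: 1.35
tcp_pos: [0.5079, -0.2307, 0.2611]
tool_rot: [0.989, 0.149, 0.0, 0.0]
force: [-0.2, 0.0, -0.4]
finger_gap: 0.996
[ 0.50790118 -0.23065096  0.26114492] [-6.26342930e-01  4.01859971e-01  1.56856987e+00 -5.25416589e-04
  1.17026054e+00  6.45286187e-01] (array([-0. , -0. ,  0.1]), np.float64(0.05909716626115369), np.float64(-72.94090283373882))
```

View pics/w1.png

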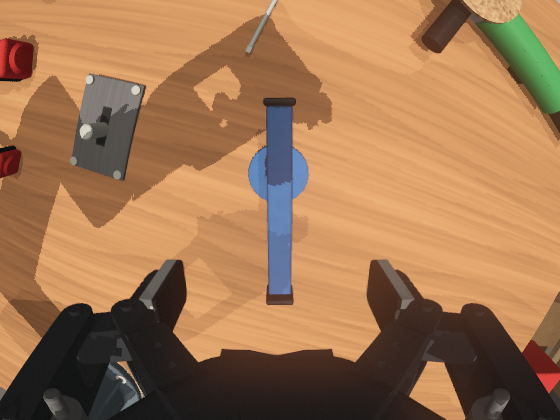

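Wrist view: bar centred between the fingers, with caps at (280,101) and (280,298). The flange is near (278.5,173), the spigot top at (86,131), and the foot bolts at (90,79), (138,90), (73,161) and (117,174).

Run:
```python
from h import *
import pickle;P=pickle.load(open("w1.p","rb"))
c=lambda u,v,z:at("wrist",u,v,z,P).round(4)
a,b=c(280,101,.165),c(280,298,.165);print(a,b,(a+b)/2,np.linalg.norm(a-b),np.degrees(np.arctan2(*(a-b)[1::-1])))
print("flange",c(278.5,173,.006)); bl=[c(*p,.012) for p in((90,79),(138,90),(73,161),(117,174))];print("bolts",np.mean(bl,0))
print("spigot",c(86,131,.053))
print(go([.5075,-.231,.128],107))
```

```text
[ 0.5856 -0.2092  0.165 ] [ 0.4321 -0.2571  0.165 ] [ 0.50885 -0.23315  0.165  ] 0.16080006218904272 17.330642943081674
flange [ 0.5071 -0.2335  0.006 ]
bolts [0.50415  0.007675 0.012   ]
spigot [0.5011 0.0073 0.053 ]
(array([ 1.00e-02, -6.00e-02,  1.33e+01]), np.float64(0.05909716626115369), np.float64(-72.94090283373882))
```

```bash
python3 -m crank '[[[0,0.15,1.5],0],[[0,0.15,4],0],[[0,0.15,6.5],0],[[0,0.15,9],0],[[0,0.15,11],0],[[0,0.15,12.5],0],[[0,0.15,13.2],0],[[0,0.15,13.2],0]]'
python3 -m crank '[[[0,0,0],0],[[0,0,0],0],[[0,0,0],0],[[0,0,0],0],[[0,0,0],0],[[0,0,0],0],[[0,0,0],0],[[0,0,0],0]]' 1.2 80
```

```text
t: 2.2
tcp_pos: [0.5071, -0.2338, 0.1277]
tool_rot: [0.989, 0.147, -0.001, -0.001]
force: [0.1, -0.1, 0.5]
finger_gap: 0.992
t: 3.0
tcp_pos: [0.5088, -0.2335, 0.129]
tool_rot: [0.989, 0.148, 0.001, 0.001]
force: [-0.3, -1.2, 6.1]
finger_gap: 0.218
```

```bash
python3 -m crank '[[[0,0,-0.3],0],[[0,0,-1],0],[[0,0,-2.5],0],[[0,0,-4.5],0],[[0,0,-6],0],[[0,0,-7.2],0],[[0,0,-8],0],[[0,0,-8],0]]'
python3 - <<'E'
from h import *
s=manip.sense();p=s["tcp_pos"];print(s["force"],go([.502,.0085,p[2]],107,s))
E
```

```text
t: 3.8
tcp_pos: [0.5084, -0.233, 0.209]
tool_rot: [0.989, 0.148, 0.001, 0.0]
force: [0.2, -0.4, -5.7]
finger_gap: 0.219
[ 0.15936367 -0.38486045 -5.69148784] (array([ 6.470e+00, -2.328e+01, -2.000e-02]), np.float64(0.029147852737480662), np.float64(-72.97085214726252))
```

```bash
python3 -m crank '[[[0.3,-1,0],0],[[1,-3.4,0],0],[[1.9,-6.8,0],0],[[2.8,-10.2,0],0],[[3.8,-13.6,0],0],[[4.7,-17,0],0],[[5.5,-20,0],0],[[6.2,-22.2,0],0],[[6.5,-23.3,0],0],[[6.5,-23.3,0],0]]'
python3 -m crank '[[[0,0,0],0],[[0,0,0],0],[[0,0,0],0]]'
python3 - <<'E'
from h import *
s=manip.sense();print(s["tcp_pos"],s["force"],go([.502,.0085,.209],107,s))
a=manip.snapshot("side")[190:310,240:400];P=manip.camera_params("wrist");b=manip.snapshot("wrist")[60:320,150:410]
import pickle;pickle.dump(P,open("w2.p","wb"))
a=cv2.resize(a,(480,360),interpolation=cv2.INTER_CUBIC)
b=cv2.resize(b,(320,320));im=np.zeros((360,800,3),np.uint8);im[:,:480]=a;im[:320,480:]=b
cv2.imwrite("pics/c2.png",im[:,:,::-1])
E
```

```text
t: 4.8
tcp_pos: [0.501, 0.0105, 0.2077]
tool_rot: [0.989, 0.149, -0.001, -0.0]
force: [0.3, -0.1, -6.3]
finger_gap: 0.219
t: 5.1
tcp_pos: [0.5022, 0.0078, 0.2082]
tool_rot: [0.989, 0.147, -0.0, 0.0]
force: [-0.1, 0.4, -5.9]
finger_gap: 0.22
[0.50221153 0.00776988 0.20824397] [-0.13109478  0.41991812 -5.92312873] (array([ 0.  , -0.08, -0.08]), np.float64(-0.06826875446256508), np.float64(-73.06826875446254))
```

View pics/c2.png

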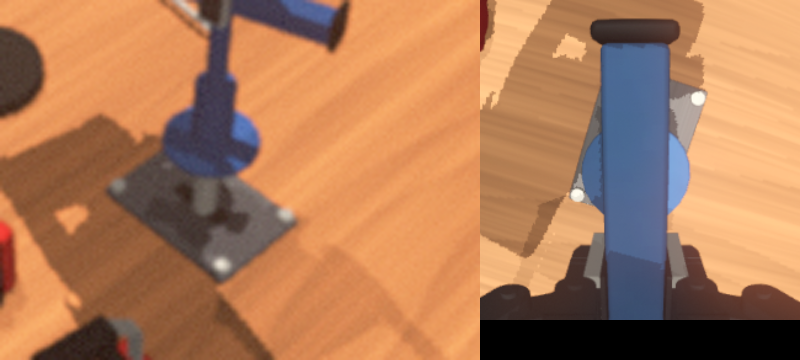

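Side crop: the flange spans columns 162–261 and hangs just above the spigot, seen at about (205,195). I'll compare these with projections.

Run:
```python
from h import *
p=manip.camera_params("side")
def pr(X):
    x=np.linalg.inv(p["pose"])@np.array([*X,1]);return p["cx"]+p["fx"]*x[0]/-x[2],p["cy"]-p["fy"]*x[1]/-x[2]
def cr(X): u,v=pr(X); return round((u-240+.5)*3,1),round((v-190+.5)*3,1)
th=np.linspace(0,2*np.pi,60)
us=[cr((.5022+.038*np.cos(t),.0078+.038*np.sin(t),.082))for t in th];print("flange",np.min(us,0),np.max(us,0))
print("sleeve",cr((.5022,.0078,.13)))
for y in(.0065,.0085,.0105):
  for x in(.498,.502,.506): print(x,y,cr((x,y,.035)),cr((x,y,.008)))
print("corners",[cr((.506+a,.0085+b,.008)) for a in(-.065,.065) for b in(-.045,.045)])
```

```text
flange [159.7 105.6] [259.2 176.4]
sleeve (np.float64(213.2), np.float64(94.1))
0.498 0.0065 (np.float64(210.9), np.float64(183.8)) (np.float64(208.9), np.float64(206.7))
0.502 0.0065 (np.float64(207.1), np.float64(181.1)) (np.float64(205.2), np.float64(204.0))
0.506 0.0065 (np.float64(203.4), np.float64(178.5)) (np.float64(201.5), np.float64(201.3))
0.498 0.0085 (np.float64(209.2), np.float64(185.1)) (np.float64(207.2), np.float64(208.0))
0.502 0.0085 (np.float64(205.4), np.float64(182.4)) (np.float64(203.5), np.float64(205.3))
0.506 0.0085 (np.float64(201.7), np.float64(179.8)) (np.float64(199.8), np.float64(202.6))
0.498 0.0105 (np.float64(207.5), np.float64(186.4)) (np.float64(205.5), np.float64(209.3))
0.502 0.0105 (np.float64(203.7), np.float64(183.7)) (np.float64(201.8), np.float64(206.6))
0.506 0.0105 (np.float64(200.0), np.float64(181.0)) (np.float64(198.2), np.float64(203.9))
corners [(np.float64(298.2), np.float64(217.2)), (np.float64(222.8), np.float64(279.8)), (np.float64(179.4), np.float64(134.1)), (np.float64(103.7), np.float64(188.4))]
```

Projections agree to about 1 mm. I'll lower it carefully onto the spigot, watching the force.

```bash
python3 -m crank '[[[0,-0.07,0.6],0],[[0,-0.07,1.4],0],[[0,-0.07,2.1],0],[[0,-0.07,2.5],0],[[0,-0.07,2.7],0],[[0,-0.07,2.9],0],[[0,-0.07,3.0],0],[[0,-0.07,3.0],0]]'
python3 -m crank '[[[0,0,0],0],[[0,0,0],0]]'
```

```text
t: 6.0
tcp_pos: [0.5019, 0.0096, 0.1783]
tool_rot: [0.989, 0.148, 0.0, 0.0]
force: [0.8, 0.7, -4.7]
finger_gap: 0.216
t: 6.2
tcp_pos: [0.502, 0.0095, 0.1785]
tool_rot: [0.989, 0.148, 0.0, 0.0]
force: [0.3, -0.4, -6.4]
finger_gap: 0.219
```

The mouth is already 3.5 mm over the spigot with no contact. Continuing down.

```bash
python3 -m crank '[[[0,0,0.3],0],[[0,0,0.7],0],[[0,0,1.1],0],[[0,0,1.5],0],[[0,0,1.5],0]]'
python3 -m crank '[[[0,0,0.4],0],[[0,0,0.9],0],[[0,0,1.3],0],[[0,0,1.7],0],[[0,0,2.1],0],[[0,0,2.1],0],[[0,0,2.1],0]]'
```

```text
t: 6.7
tcp_pos: [0.5014, 0.0096, 0.1626]
tool_rot: [0.989, 0.148, -0.001, -0.0]
force: [0.2, 0.5, -5.6]
finger_gap: 0.22
t: 7.4
tcp_pos: [0.5018, 0.0096, 0.1422]
tool_rot: [0.989, 0.148, -0.0, -0.0]
force: [0.4, -0.3, -5.4]
finger_gap: 0.216
```

```bash
python3 -m crank '[[[0,0,0.2],0],[[0,0,0.4],0],[[0,0,0.5],0],[[0,0,0.6],0],[[0,0,0.7],0],[[0,0,0.7],0]]'
```

```text
t: 8.0
tcp_pos: [0.5019, 0.0096, 0.1371]
tool_rot: [0.989, 0.148, 0.0, 0.0]
force: [-3.1, 1.3, 7.8]
finger_gap: 0.222
```

Contact at TCP z 0.137, which matches full insertion (8 mm above the original grasp height). Release and rise.

```bash
python3 -m crank '[[[0,0,-0.1],0],[[0,0,-0.1],0],[[0,0,-0.1],0],[[0,0,-0.1],0],[[0,0,-0.1],0],[[0,0,-0.1],0]]' 8.5
python3 -m crank '[[[0,0,-0.5],0],[[0,0,-1.5],0],[[0,0,-3.5],0],[[0,0,-6],0],[[0,0,-9],0],[[0,0,-12],0],[[0,0,-14],0],[[0,0,-15],0],[[0,0,-15],0]]'
python3 - <<'E'
from h import *
s=manip.sense();print(s["tcp_pos"],s["force"])
P=manip.camera_params("wrist");b=manip.snapshot("wrist")
import pickle;pickle.dump(P,open("w3.p","wb"))
cv2.imwrite("pics/w3.png",b[:,:,::-1])
print(go([.559,.246,s["tcp_pos"][2]],13.5,s),s["q"])
E
```

```text
t: 8.6
tcp_pos: [0.5018, 0.0095, 0.1362]
tool_rot: [0.989, 0.148, -0.0, -0.0]
force: [0.3, -0.5, 0.0]
finger_gap: 0.995
t: 9.5
tcp_pos: [0.5026, 0.0095, 0.2881]
tool_rot: [0.989, 0.148, 0.002, 0.001]
force: [-0.4, 0.1, 1.1]
finger_gap: 0.994
[0.50257911 0.00947131 0.2880852 ] [-0.38095262  0.14562702  1.08475524]
(array([ 12.32, -20.96,   0.  ]), np.float64(-86.47085697083173), np.float64(-72.97085697083172)) [-2.03847154e-01  2.91141905e-01  1.66408567e+00  6.00172852e-05
  1.18247814e+00  1.06970882e+00]
```

View pics/w3.png

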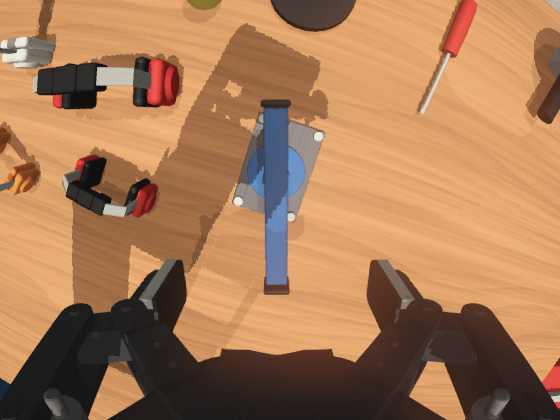

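The hanger stands upright on the foot; its caps are at (276,104) and (276,289). Next, move above the muffs.

```bash
python3 - <<'E'
from h import *
import pickle;P=pickle.load(open("w3.p","rb"))
a,b=at("wrist",276,104,.173,P),at("wrist",276,289,.173,P);print(a,b,(a+b)/2,np.linalg.norm(a-b),np.degrees(np.arctan2(*(a-b)[1::-1])))
E
python3 -m crank '[[[0.5,-1,0],-4],[[1.8,-3,0],-12],[[3.2,-5.5,0],-20],[[4.7,-8,0],-28],[[6.1,-10.5,0],-36],[[7.6,-13,0],-44],[[9.1,-15.5,0],-52],[[10.6,-18,0],-60],[[11.7,-20,0],-68],[[12.3,-21,0],-76]]'
python3 -m crank '[[[0,0,0],-7],[[0,0,0],-10.5],[[0,0,0],-10.5],[[0,0,0],-10.5]]'
python3 - <<'E'
from h import *
s=manip.sense();print(s["tcp_pos"],s["force"],s["q"])
P=manip.camera_params("wrist");b=manip.snapshot("wrist")
import pickle;pickle.dump(P,open("w4.p","wb"))
cv2.imwrite("pics/w4.png",b[:,:,::-1])
print(go([.559,.246,.12],13.5,s))
E
```

```text
[0.57833446 0.03307541 0.173     ] [ 0.42412784 -0.01411962  0.173     ] [0.50123115 0.00947789 0.173     ] 0.161267025484177 17.0167615099881
t: 10.55
tcp_pos: [0.5571, 0.2481, 0.284]
tool_rot: [0.685, 0.728, -0.001, -0.001]
force: [-0.1, -1.0, -1.0]
finger_gap: 0.999
t: 10.95
tcp_pos: [0.5573, 0.2462, 0.2849]
tool_rot: [0.619, 0.785, -0.001, -0.001]
force: [0.4, 0.5, -0.8]
finger_gap: 0.997
[0.55729552 0.24617409 0.28485694] [ 0.43627857  0.46025525 -0.76707222] [ 2.32739308e-01  4.52748117e-01  1.40822093e+00  8.49875248e-08
  1.28346873e+00 -1.90264932e-03]
(array([-0.06,  0.21, 16.49]), np.float64(-0.056007097420874175), np.float64(13.443992902579122))
```

View pics/w4.png

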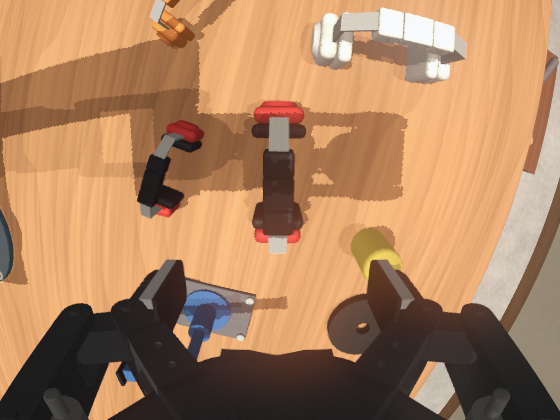

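Run:
```python
from h import *
import pickle;P=pickle.load(open("w4.p","rb"))
a,b=at("wrist",279,150,.146,P),at("wrist",278.5,206,.146,P);print(a,b,(a+b)/2,np.linalg.norm(a-b),np.degrees(np.arctan2(*(a-b)[1::-1])))
a,b=at("wrist",279,103,.05,P),at("wrist",278,240,.05,P);print((a+b)/2)
s=manip.sense();print(go([.559,.246,.127],13.5,s))
```

```text
[0.54840455 0.2865956  0.146     ] [0.55978106 0.23746519 0.146     ] [0.55409281 0.26203039 0.146     ] 0.05043036801727209 103.0374900650338
[0.5574197  0.24872158 0.05      ]
(array([-0.05,  0.18, 15.82]), np.float64(-0.05207056660012199), np.float64(13.447929433399883))
```

```bash
python3 -m crank '[[[0.1,0.1,1.5],0],[[0.1,0.1,4],0],[[0.1,0.1,7],0],[[0.1,0.1,10],0],[[0.1,0.1,12.5],0],[[0.1,0.1,14.5],0],[[0.1,0.1,15.6],0],[[0.1,0.1,15.8],0],[[0.1,0.1,15.8],0]]'
python3 -m crank '[[[0,0,0],0],[[0,0,0],0],[[0,0,0],0],[[0,0,0],0],[[0,0,0],0],[[0,0,0],0],[[0,0,0],0]]' 2.0 60
```

```text
t: 11.9
tcp_pos: [0.559, 0.2476, 0.1285]
tool_rot: [0.619, 0.785, 0.0, 0.0]
force: [-0.8, -0.3, 0.3]
finger_gap: 0.993
t: 12.6
tcp_pos: [0.5588, 0.2477, 0.1292]
tool_rot: [0.619, 0.785, 0.0, 0.0]
force: [-1.2, 0.4, 5.6]
finger_gap: 0.311
```

```bash
python3 -m crank '[[[0,0,-0.2],0],[[0,0,-0.8],0],[[0,0,-2],0],[[0,0,-4.5],0],[[0,0,-8],0],[[0,0,-12],0],[[0,0,-16],0],[[0,0,-19],0],[[0,0,-20.5],0],[[0,0,-21],0]]'
python3 -m crank '[[[0,0,0],0],[[0,0,0],0]]'
python3 - <<'E'
from h import *
s=manip.sense();p=s["tcp_pos"];print(s["force"],go([.5015,.0095,p[2]],17,s))
a=manip.snapshot("side");b=manip.snapshot("wrist")[60:320,150:410]
im=np.zeros((420,800,3),np.uint8);im[:,:530]=a[:,:530];im[:260,540:]=b;
cv2.imwrite("pics/c5.png",im[:,:,::-1])
E
```

```text
t: 13.6
tcp_pos: [0.5595, 0.2478, 0.3415]
tool_rot: [0.619, 0.785, 0.002, 0.002]
force: [0.3, -0.0, -3.3]
finger_gap: 0.313
t: 13.8
tcp_pos: [0.5578, 0.2473, 0.3369]
tool_rot: [0.619, 0.785, -0.001, -0.001]
force: [0.4, -0.1, -3.5]
finger_gap: 0.313
[ 0.36156503 -0.1033293  -3.45316062] (array([-21.81, -11.03,   0.03]), np.float64(-3.474832618867893), np.float64(13.525167381132102))
```

View pics/c5.png

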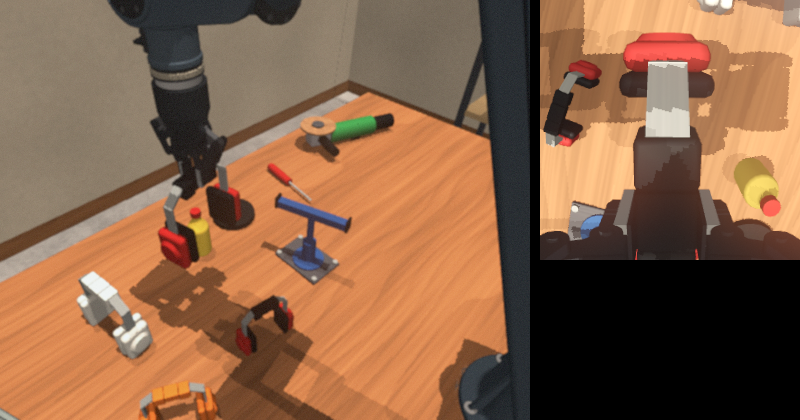

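The muffs are held level, and the hanger stands on its foot. Move over the bar.

```bash
python3 -m crank '[[[-0.8,-0.4,0],0],[[-2.8,-1.4,0],-0.5],[[-5.6,-2.8,0],-1],[[-8.6,-4.4,0],-1.5],[[-11.6,-5.9,0],-2],[[-14.6,-7.4,0],-2.5],[[-17.4,-8.8,0],-3],[[-19.6,-9.9,0],-3.5],[[-21.2,-10.7,0],-3.5],[[-21.8,-11,0],-3.5]]'
python3 -m crank '[[[0,0,0],0],[[0,0,0],0],[[0,0,0],0]]'
python3 - <<'E'
from h import *
s=manip.sense();p=s["tcp_pos"];print(s["force"],s["q"],go([.5015,.0095,p[2]],17,s))
a=manip.snapshot("side")[100:310,200:390]
cv2.imwrite("pics/c6.png",cv2.resize(a,None,fx=2.8,fy=2.8,interpolation=cv2.INTER_CUBIC)[:,:,::-1])
E
```

```text
t: 14.9
tcp_pos: [0.5019, 0.0079, 0.3379]
tool_rot: [0.596, 0.803, -0.001, -0.0]
force: [-0.2, 0.3, -3.1]
finger_gap: 0.311
t: 15.2
tcp_pos: [0.5028, 0.0107, 0.3382]
tool_rot: [0.594, 0.804, 0.0, -0.0]
force: [0.0, -1.0, -4.1]
finger_gap: 0.314
[ 0.00489965 -0.96665113 -4.06654149] [-2.01460796e-01  2.41921959e-01  1.58658316e+00  4.59822133e-04
  1.31325548e+00 -4.99852769e-01] (array([-0.08, -0.16, -0.  ]), np.float64(0.0898872922157068), np.float64(17.08988729221571))
```

View pics/c6.png

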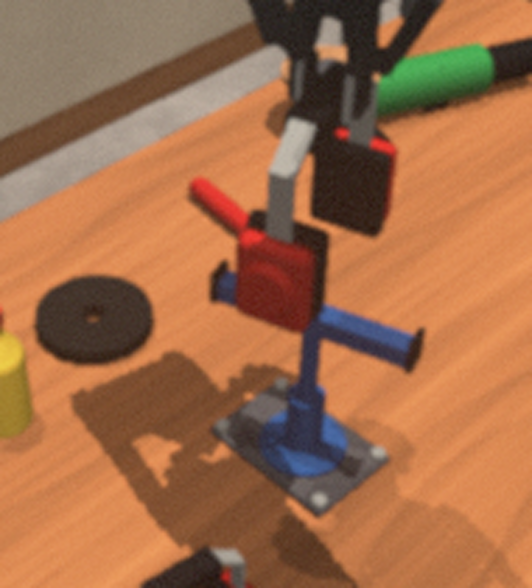

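The cups straddle the bar with good clearance in the side view. Lowering: seating is expected at TCP z ≈ 0.168.

```bash
python3 -m crank '[[[-0.1,-0.1,1],0],[[-0.1,-0.1,3],0],[[-0.1,-0.1,5.5],0],[[-0.1,-0.1,8],0],[[-0.1,-0.1,10.5],0],[[-0.1,-0.1,12.5],0],[[-0.1,-0.1,14],0],[[-0.1,-0.1,15],0],[[-0.1,-0.1,15.5],0],[[-0.1,-0.1,15.5],0]]'
python3 -m crank '[[[0,0,0.1],0],[[0,0,0.3],0],[[0,0,0.5],0],[[0,0,0.7],0],[[0,0,0.9],0],[[0,0,1.0],0],[[0,0,1.1],0],[[0,0,1.1],0]]'
```

```text
t: 16.25
tcp_pos: [0.5019, 0.0088, 0.1828]
tool_rot: [0.595, 0.804, -0.0, -0.0]
force: [0.0, -0.2, -2.2]
finger_gap: 0.315
t: 17.05
tcp_pos: [0.502, 0.0087, 0.1722]
tool_rot: [0.595, 0.804, -0.0, -0.0]
force: [-0.3, -1.1, -3.0]
finger_gap: 0.312
```

```bash
python3 -m crank '[[[0,0,0.1],0],[[0,0,0.2],0],[[0,0,0.3],0],[[0,0,0.35],0],[[0,0,0.4],0],[[0,0,0.4],0],[[0,0,0.4],0]]'
```

```text
t: 17.75
tcp_pos: [0.5021, 0.0086, 0.1683]
tool_rot: [0.595, 0.804, 0.0, -0.0]
force: [0.4, -0.2, -3.0]
finger_gap: 0.313
```

```bash
python3 -m crank '[[[0,0,0.05],0],[[0,0,0.1],0],[[0,0,0.1],0]]'
python3 -m crank '[[[0,0,0.05],0],[[0,0,0.1],0],[[0,0,0.1],0]]'
```

```text
t: 18.05
tcp_pos: [0.5023, 0.0086, 0.168]
tool_rot: [0.595, 0.804, 0.0, 0.0]
force: [-1.9, -0.4, 4.2]
finger_gap: 0.31
t: 18.35
tcp_pos: [0.5025, 0.0086, 0.168]
tool_rot: [0.595, 0.804, 0.0, 0.001]
force: [-3.5, 0.7, 12.7]
finger_gap: 0.309
```

Seated at z 0.168, exactly as predicted. Unload, open in stages, and withdraw.

```bash
python3 -m crank '[[[0,0,-0.1],0],[[0,0,-0.1],0]]'
python3 -m crank '[[[0,0,0],0],[[0,0,0],0],[[0,0,0],0]]' 3.4
python3 -m crank '[[[0,0,0],0],[[0,0,0],0],[[0,0,0],0],[[0,0,0],0]]' 6.5
python3 -m crank '[[[0,0,-0.3],0],[[0,0,-1],0],[[0,0,-2.5],0],[[0,0,-5],0],[[0,0,-8],0],[[0,0,-11],0],[[0,0,-13],0],[[0,0,-14],0],[[0,0,-14],0]]'
python3 -m crank '[[[0,0,0],0],[[0,0,0],0],[[0,0,0],0],[[0,0,0],0]]'
python3 - <<'E'
from h import *
s=manip.sense();print(s["force"])
a=manip.snapshot("side")[130:310,200:390];P=manip.camera_params("wrist");b=manip.snapshot("wrist")[60:300,160:400]
t=manip.snapshot("top");
import pickle;pickle.dump(P,open("w7.p","wb"))
a=cv2.resize(a,None,fx=2.8,fy=2.8,interpolation=cv2.INTER_CUBIC)
im=np.zeros((504,532+260,3),np.uint8);im[:,:532]=a;im[:240,540:780]=b;im[250:450,540:780]=t[120:320,150:390]
cv2.imwrite("pics/c7.png",im[:,:,::-1])
E
```

```text
t: 18.55
tcp_pos: [0.5024, 0.0086, 0.168]
tool_rot: [0.595, 0.804, 0.0, 0.001]
force: [-2.3, 0.3, 8.3]
finger_gap: 0.31
t: 18.85
tcp_pos: [0.5022, 0.0086, 0.1671]
tool_rot: [0.595, 0.804, -0.0, -0.0]
force: [0.1, -0.6, -0.5]
finger_gap: 0.397
t: 19.25
tcp_pos: [0.5021, 0.0086, 0.1673]
tool_rot: [0.595, 0.804, -0.0, -0.0]
force: [-0.3, 0.3, -0.4]
finger_gap: 0.761
t: 20.15
tcp_pos: [0.5028, 0.0085, 0.3089]
tool_rot: [0.595, 0.804, 0.001, 0.002]
force: [-0.4, 0.6, -0.1]
finger_gap: 0.759
t: 20.55
tcp_pos: [0.5017, 0.0087, 0.3064]
tool_rot: [0.595, 0.804, -0.0, -0.001]
force: [-0.3, -0.1, 0.7]
finger_gap: 0.763
[-0.30345924 -0.0791397   0.653388  ]
```

View pics/c7.png

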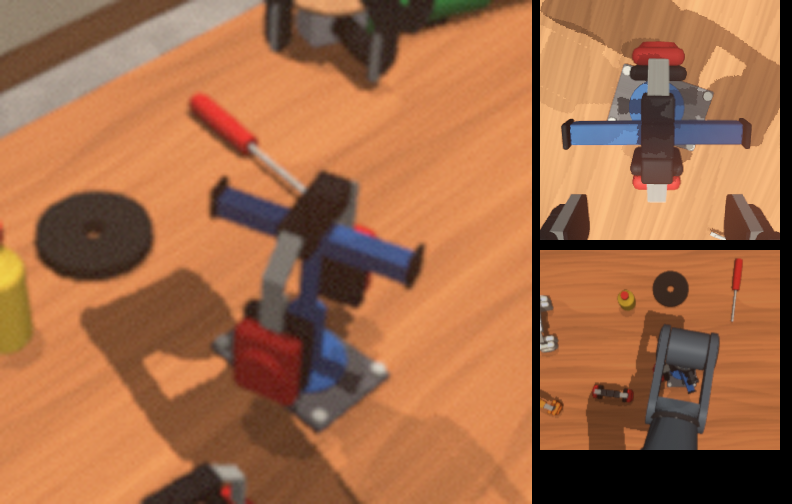

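The muffs hang centred astride the bar, level, one cup on each side. The bystanders are in place and the gripper is clear, so I'm handing in.

```bash
python3 -c "
from station import manip
print(manip.sign_off(), manip.sense()['t'])"
```

```text
the job is handed in; nothing more can be done
the job is handed in; nothing more can be done
```

The blue hanger is back on its foot with its sleeve fully home, and the large red ear defenders hang astride its crossbar. I handed the job in at about 20.7 s of the 72 s allowed.

- **Hanger:** I gripped it by the crossbar and lowered it over the spigot. It met the plate 8 mm above its bench grasp height, which is the thickness of the foot's plate, so the sleeve is fully home. The wrist picture afterwards showed the bar centred over the foot and unturned, at about 17°.
- **Ear defenders:** I pinched the pad across its middle, turned it about 3.5° to line up with the bar, and lowered it gently. It seated at the height I had worked out (0.168 m). While pressing it home, the wrist read at most about 13 N.
- **Last checks:** After release, the side and wrist pictures showed one cup on each side of the bar and the pad level, and the gripper was clear, with wrist force near zero. The oil bottle, screwdriver and discs looked unmoved, judged by eye only. No check failed, and position readings between cameras differed by no more than about 2–3 mm.

I viewed 9 pictures in all, and `sign_off` reported no verdict.

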